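Turn the upended tub over and nest the three pouring tubs

TASK

The three washed bead-pouring tubs have dried and are to be put away as one nest: the yellow medium tub, which stands upside down, the right way up inside the teal large tub, and the coral small tub the right way up inside the medium one, each nose in the nose of the next and each fully home on the floor of the tub round it. Lower each tub into the next, without dropping it in or ramming it home. Leave the nest standing upright on the table, and leave the bead wheel, the roll of tape and the pin tin where they are.

Things in the scene. Friction and masses are not known exactly. Their poses are not given: they have to be found in the camera images.
- tub_large: Teal tub, 108 mm long, 72 wide at the rim, 46 high, 260 g, upright on the table. Plan of all three: flat back at +x, parallel flat sides at +-y, at -x a 22 mm wide nose with cheeks at 45 degrees. Wall 3.5 mm, floor 4 mm, open top; walls lean out 2 degrees from foot to rim. Origin: centre of its underside, midway from back to nose; z from foot to rim. Medium tub has 1.5 mm play in it at the rim.
- tub_medium: Yellow tub of the same plan and axes, 99 mm long, 63 wide at the rim, 58 at the foot, 76 high, 130 g. Starts upside down: z down, origin (centre of the foot) on top. It can stand on rim, foot or back end. Sides straight from x = -27 to 46 mm. Home in the large tub, its underside is 4 mm above that tub's underside and its rim stands 34 mm above that rim.
- tub_small: Coral tub of the same plan and axes, 91 mm long, 55 wide at the rim, 47 at the foot, 104 high, 110 g; starts upright on the table. Sides straight from x = -23 to 42 mm. It has 1.5 mm play in the medium tub at that rim; home, its underside is 4 mm above the medium tub's underside and its rim stands 32 mm above that rim.
- bead_wheel: Bystander: clear round bead box, 82 mm across, 17 mm high, lying on the table; origin at the centre of its underside.
- masking_tape: Bystander: roll of masking tape lying flat, 98 mm across, 25 mm high; origin at the centre of its underside.
- pin_tin: Bystander: round teal and white tin, 70 mm across, 23 mm high; origin at the centre of its underside.
There are look-alikes about, which are no part of the job. There is more than one size of the tub_small; the job needs the larger.

How it is judged:
At the end, for the whole second after the job is handed in: All at rest: the large tub upright on the table, the medium upright in it, the small upright in the medium (each within 3 degrees, centres within 6 mm, underside at most 7 mm above the underside of the tub round it; 4 mm when home) (horizontal distance between tub_medium and tub_large below 0.006 m and z of tub_medium in the frame of tub_large below 0.007 m and angle between each of tub_medium, tub_small, tub_large's own z axis and vertical below 0.05 rad and horizontal distance between tub_small and tub_medium below 0.006 m and z of tub_small in the frame of tub_medium below 0.007 m and height (world z) of tub_large below 0.005 m and linear speed of each of tub_large, tub_medium, tub_small below 0.02 m/s); the robot touches nothing.
It fails at once if the bead wheel, the roll of tape or the pin tin is shoved more than 30 mm (distance of any of bead_wheel, masking_tape, pin_tin from where it was at the start of the episode above 0.03 m).
It fails at once if a tub is rammed into the next one: they meet with more than 60 N (contact force between tub_medium and tub_large above 60 N or contact force between tub_small and tub_medium above 60 N).
It fails at once if a tub is dropped into the next one, by more than about 10 mm: it moves at over 0.45 m/s between its walls ((horizontal distance between tub_medium and tub_large below 0.015 m and z of tub_medium in the frame of tub_large between -0.01 and 0.04 m and linear speed of tub_medium above 0.45 m/s) or (horizontal distance between tub_small and tub_medium below 0.015 m and z of tub_small in the frame of tub_medium between -0.01 and 0.07 m and linear speed of tub_small above 0.45 m/s)).
It also fails if it takes over 72 s, if anything falls off the work surface, if the arm or the gripper's body presses on something with over 40 N, if the wrist force passes 120 N, or if a joint passes its speed limit or range.

ROBOT

A 6-joint arm with a two-finger parallel gripper is mounted at the origin on a cart in front of the work surface, level with it; the furniture and walls round the work are solid. World frame = base frame: x ahead of the robot, y to its left, z up, the work surface at z = 0. Lengths are in m, angles in rad, forces in N, time in s.
With the tool pointing down it reaches from about 0.25 to 0.775 m from the base axis. Payload 4 kg.
Tool frame: the origin (TCP) lies between the finger pads; the fingertips stand 8 mm ahead of it and the grasp point (between the pads) lies 11 mm behind it (tips_ahead is the distance from the TCP to the fingertips, in m); z points along the fingers, y is the line along which they close (so a half turn about z gives the same grasp; the last joint's range is limited). The gripper opens to 85 mm and grips with 20 to 120 N. Pads are 22 mm wide; open, the fingers measure 114 mm over their backs; the gripper's body (76 mm by 85 mm) begins 54 mm behind the grasp point. The pads swing forward as they close: fully open they stand 13 mm farther back than shut.
Start: joints at [1.068, 0.087, 1.371, -0, 1.684, -0.103], TCP at [0.214, 0.507, 0.239] pointing down, gripper open.
Joint ranges: [-3.1, 3.1], [-0.76, 2.03], [0.27, 2.55], [-1.08, 4.22], [0.17, 2.65], [-2.57, 2.57]. Speed limits (rad/s): [2.79, 2.79, 3.14, 3.14, 3.14, 3.14].

INTERFACE

Orientations are given as a unit quaternion [w, x, y, z].
In Python, from station import * gives the robot as it stands. The module is installed in compiled form; this text tells all that it offers.
- The arm moves only by the tool arm_command, never from a script. Its argument "moves" is a list of rows, each a list of 7 numbers: the turn, a rotation vector about the tool's x, y, z in degrees, then the shift along the tool's x, y, z in m, then the finger opening in m, from 0 to 0.0854. In form: [[ax, ay, az, x, y, z, gripper], ...]. A call has 1 to 10 rows; each row shifts and turns the commanded pose from where the row before left it, along the tool's axes as they then stand; what a row does not reach is not made up. A row lasts 1/12 s, in which the tool goes at most 41.7 mm and 7.16 degrees, less where a joint would pass 70% of its speed; a pose out of reach is approached as far as the arm can. A call is refused whole if a number of a shift passes 0.0417 or a number of a turn 7.16, either way. A call with a gripper value outside its range is refused whole. The fingers move at their own pace and stop on an object; "squeeze" is the grip in N (left out, the last holds). Time passes only in rows, so rows that do not move let the fingers close. It gives the time, the measured TCP pose, the force, the opening and the grip force at its end, in the units of the state.
- sense(): the state, without advancing time (a new reading comes with each control period).
- grab_frame(name): name is "side" or "top" or "wrist"; returns (picture, depth): 480x640x3 uint8, red, green, blue; 480x640 float32, m along the optical axis (not along the pixel's ray), 0 where there is no reading.
- get_calibration(name): a dict with "mtx" (3x3 intrinsics, pixels), "k1" (the pictures are not rectified: a ray, as slopes to the right and down, at radius r is drawn at 1 + k1 r^2 times it, then the intrinsics apply), "R" (3x3) and "t" (3): a world point X has camera coordinates R X + t. Camera axes: x right, y down, z forward; pixel columns grow to the right and rows downward; lengths in m; the calibration is good to about 2 mm. A picture is of the moment at which its call begins: read the wrist's pose just before it. get_calibration takes no time and is no camera call; for the wrist camera it gives the pose at the moment of the call.
- finish_job(): hands the job in; it is judged then, once.
The state is a dict: "time_s": time; "q": joint angles; "joint_vel": joint speeds; "tau": joint torques, N m; "ee_pos": TCP position; "orientation": TCP orientation; "ft_force": force on the tool from outside, world axes, zero at the start; "wrist_torque": the same for the moment, N m; "opening": finger opening in m; "finger_force": force on a finger pad.
Only numpy, scipy, OpenCV 4.12 (cv2) and the standard library are available. Lean on these libraries where they do the work, as an engineer would, in place of code of your own. Each camera call takes 0.05 s, during which the arm holds its last target. There are 200 camera calls.

## Working session

There is one attempt and no reset: what is moved stays moved. The work goes in short steps, Python scripts to look and compute and a tool call to move; the robot and the scene stay as the last step left them, time stands still between calls to the robot, and variables do not carry over. Pictures are saved under pics/ and viewed, at most 10 in all, crops included, and the job is handed in when it is done.

Besides the shell and the picture viewer there is one more tool, called after "Emit:" by a JSON object that holds its "fn" and its "kwargs", one argument or row to a line. arm_command: Moves the arm, as the interface text tells. Its arguments: {"type":"object","properties":{"moves":{"type":"array","items":{"type":"array","items":{"type":"number"}}},"squeeze":{"type":"number"}},"required":["moves"]}

```bash
mkdir -p pics
cat > h.py <<'E'
from station import *
import numpy as np, cv2
def pts(name, d, cal):
    K=cal['mtx']; v,u=np.mgrid[0:480,0:640]
    dist=np.array([cal['k1'],0,0,0,0.])
    n=cv2.undistortPoints(np.stack([u,v],-1).reshape(-1,1,2).astype(float),K,dist).reshape(480,640,2)
    P=np.dstack([n*d[...,None],d])
    W=(P-cal['t'])@cal['R']
    W[d==0]=np.nan
    return W
E
python3 - <<'E'
from h import *
for n in ['top','side']:
    cal=get_calibration(n); p,d=grab_frame(n)
    np.savez(f'{n}.npz',p=p,W=pts(n,d,cal))
    cv2.imwrite(f'pics/{n}.png',p[...,::-1])
    print(n,-cal['R'].T@cal['t'],cal['R'][2])
print(sense())
E
```

```text
top [0.32546538 0.02974703 1.43975198] [ 0.14819382 -0.00483055 -0.98894654]
side [1.14516876 0.38319563 1.50838706] [-0.40208614 -0.21642513 -0.8896555 ]
{'time_s': 0.1, 'q': array([ 1.06792231e+00,  8.79205666e-02,  1.37212027e+00, -3.39244973e-06,
        1.68358965e+00, -1.03097188e-01]), 'joint_vel': array([ 0.00158473, -0.00106938, -0.00437112,  0.00100296, -0.0005227 ,
        0.00088987]), 'tau': array([ 2.52234953e-03, -3.53017044e+01, -3.14219213e+01, -1.45325571e-04,
        7.94898049e-03,  1.85029251e-05]), 'ee_pos': array([0.21386257, 0.50625105, 0.23822588]), 'orientation': array([-3.02406369e-04,  1.98560051e-01,  9.80088194e-01, -9.73007564e-04]), 'ft_force': array([-0.01125052, -0.05726524, -0.45479159]), 'wrist_torque': array([-0.03636369, -0.05804378, -0.0345667 ]), 'finger_force': 0.0, 'opening': 0.08526074998694942}
```

View pics/top.png

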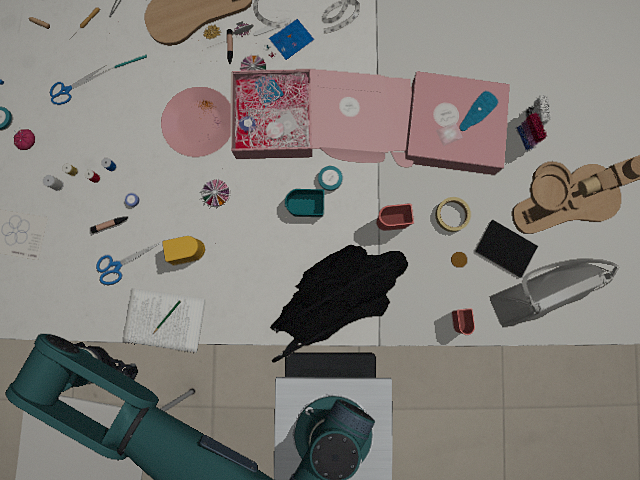

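View pics/side.png

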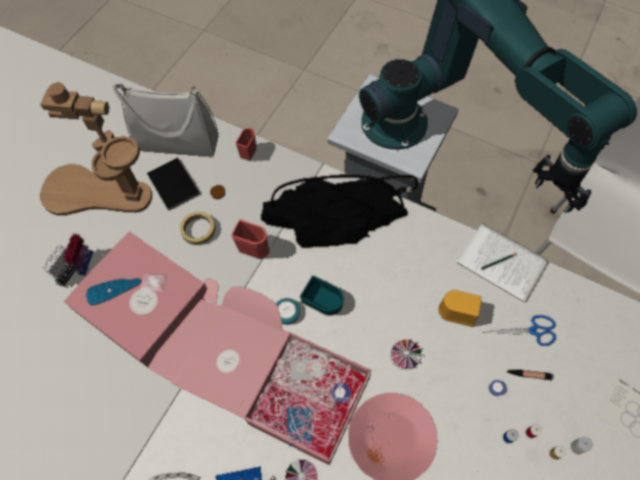

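The top view shows the teal large tub at (305,203), the yellow tub upside down at (183,249), the pin tin at (330,178), the tape at (453,214) and the bead wheel at (215,193).
- **tub_small candidates:** two coral tubs, at (396,216) and at (462,321), which is clearly smaller. I choose the one at (396,216).
- **Other look-alikes:** for teal, the tin at (330,178) is round. For the bead wheel, a second wheel lies at (253,63).

Next I fit the outlines and check the choice in a crop.

```bash
cat >> h.py <<'E'
def rect(W,c,r,zlo,zhi):
    m=(np.abs(W[...,0]-c[0])<r)&(np.abs(W[...,1]-c[1])<r)&(W[...,2]>zlo)&(W[...,2]<zhi)
    P=W[m][:,:2]*1000
    (cx,cy),(w,h),a=cv2.minAreaRect(P.astype(np.float32))
    if w<h: w,h,a=h,w,a+90
    a=np.radians(a); ax=np.array([np.cos(a),np.sin(a)]); L=(P-[cx,cy])@ax; B=(P-[cx,cy])@[-ax[1],ax[0]]
    wid=[np.ptp(B[L<-w/2+8]),np.ptp(B[L>w/2-8])]
    if wid[0]>wid[1]: a+=np.pi   # +x of tub = wide (back) end, lies at +ax when wid[1] larger
    a=(a+np.pi if wid[0]>wid[1]*99 else a)
    return dict(c=(round(cx,1),round(cy,1)),len=round(w,1),wid=round(h,1),back_dir_deg=round(np.degrees(a)%360,1),ends=np.round(wid),n=len(P))
E
python3 - <<'E'
from h import *
px={'top':dict(L=(305,203),M=(183,249),S=(396,216),s2=(462,321),tin=(330,178),tape=(453,199),wheel=(215,193)),
'side':dict(L=(322,295),M=(460,305),S=(250,238),s2=(246,143))}
for n in px:
    z=np.load(n+'.npz');W=z['W']
    for k,(u,v) in px[n].items(): 
        print(n,k,W[v,u].round(3))
        if k in 'LMSs2' :
            zl={'L':.036,'M':.066,'S':.094,'s2':.03}[k]
            print(rect(W,W[v,u],.075,zl,zl+.022 if k!='s2' else .12), np.nanmax(W[v-15:v+15,u-15:u+15,2]).round(3))
p=np.load('top.npz')['p']
a=cv2.resize(p[150:270,260:420],None,fx=4,fy=4,interpolation=cv2.INTER_CUBIC)
b=cv2.resize(p[215:275,150:220],None,fx=2.2,fy=4,interpolation=cv2.INTER_CUBIC)
b=cv2.resize(p[215:335,150:190+20],(160,320)); b=cv2.resize(p[225:275,155:215],(160,133)); c=cv2.resize(p[295:345,435:485],(160,160))
o=np.zeros((480,800,3),np.uint8);o[:,:640]=a;o[:133,640:]=b;o[200:360,640:]=c
cv2.imwrite('pics/crop.png',o[...,::-1])
E
```

```text
top L [0.636 0.083 0.004]
{'c': (631.3, 83.1), 'len': 107.9, 'wid': 73.4, 'back_dir_deg': np.float64(270.1), 'ends': array([70., 39.]), 'n': 216} 0.052
top M [0.493 0.405 0.074]
{'c': (495.9, 412.8), 'len': 94.4, 'wid': 59.8, 'back_dir_deg': np.float64(102.9), 'ends': array([32., 55.]), 'n': 719} 0.084
top S [ 0.601 -0.175  0.001]
{'c': (585.4, -158.9), 'len': 92.0, 'wid': 56.5, 'back_dir_deg': np.float64(276.5), 'ends': array([55., 32.]), 'n': 189} 0.109
top s2 [ 0.307 -0.355  0.005]
{'c': (307.6, -345.6), 'len': 68.3, 'wid': 43.6, 'back_dir_deg': np.float64(6.3), 'ends': array([34., 42.]), 'n': 304} 0.086
top tin [0.703 0.013 0.028]
top tape [ 0.648 -0.334  0.023]
top wheel [0.66  0.338 0.015]
side L [ 0.618  0.073 -0.001]
{'c': (629.3, 83.2), 'len': 108.3, 'wid': 76.1, 'back_dir_deg': np.float64(269.8), 'ends': array([74., 45.]), 'n': 261} 0.052
side M [0.506 0.413 0.074]
{'c': (496.8, 413.5), 'len': 95.9, 'wid': 62.8, 'back_dir_deg': np.float64(105.2), 'ends': array([34., 58.]), 'n': 782} 0.084
side S [ 0.561 -0.186  0.005]
{'c': (584.0, -159.7), 'len': 91.1, 'wid': 56.6, 'back_dir_deg': np.float64(277.2), 'ends': array([50., 33.]), 'n': 195} 0.109
side s2 [ 0.292 -0.362  0.017]
{'c': (315.9, -383.3), 'len': 123.8, 'wid': 74.9, 'back_dir_deg': np.float64(101.7), 'ends': array([ 0., 63.]), 'n': 375} 0.084
```

View pics/crop.png

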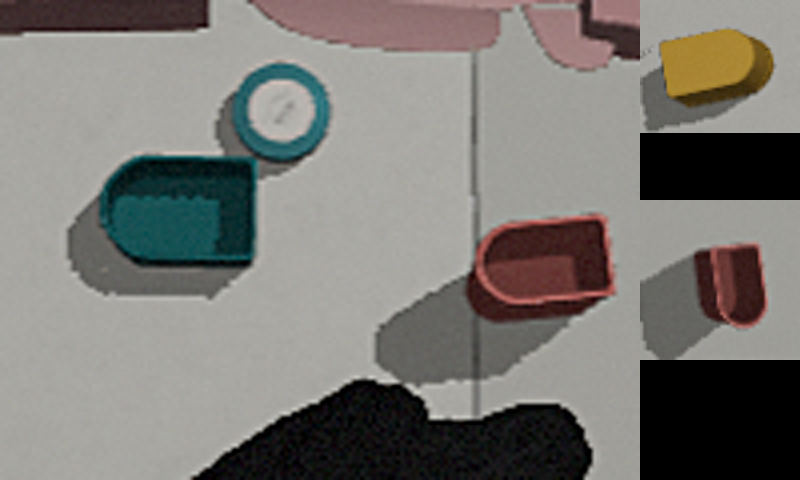

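The crop confirms the choice: the coral tub at (396,216) has a 92 x 56 mm rim about 104 mm high, so it is the larger one. The teal tub's nose points to +y, the yellow tub's foot is up with its nose at -y, and the coral tub's nose is at +y.

Now I go above the yellow tub.

```bash
cat >> h.py <<'E'
from scipy.spatial.transform import Rotation as Ro
def pose():
    s=sense(); q=s['orientation']; T=np.eye(4); T[:3,:3]=Ro.from_quat(q,scalar_first=True).as_matrix(); T[:3,3]=s['ee_pos']; return T
def toolR(ydeg,tilt=0):
    """tool down with y axis at ydeg, then turned by tilt deg about tool y"""
    a=np.radians(ydeg); y=np.array([np.cos(a),np.sin(a),0]); z=np.array([0,0,-1.]); 
    return np.column_stack([np.cross(y,z),y,z])@Ro.from_euler('y',tilt,degrees=True).as_matrix()
def tf(R,p): T=np.eye(4);T[:3,:3]=R;T[:3,3]=p;return T
def step(T0,T1,n=None):
    from scipy.linalg import logm,expm
    A=np.linalg.inv(T0)@T1
    rv=Ro.from_matrix(A[:3,:3]).as_rotvec(degrees=True); 
    if n is None: n=int(np.ceil(max(np.abs(rv).max()/7.1,np.linalg.norm(rv)/7.1,np.linalg.norm(A[:3,3])/.040,1)))
    D=expm(np.real(logm(A))/n)
    r=Ro.from_matrix(D[:3,:3]).as_rotvec(degrees=True)
    print(n,'x',[float(v) for v in np.round(r,2)]+[float(v) for v in np.round(D[:3,3],4)])
E
python3 - <<'E'
from h import *
T=pose(); step(T,tf(toolR(14),[.496,.413,.24]))
step(T,tf(toolR(14),[.496,.413,.24]),10)
E
```

```text
8 x [-0.01, 0.01, 6.64, -0.034, 0.018, -0.0002]
10 x [-0.01, 0.0, 5.31, -0.0271, 0.0147, -0.0002]
```

Emit:
{"fn": "arm_command", "kwargs": {
  "moves": [
    [0,0,5.31,-0.0271,0.0147,0,0.085],
    [0,0,5.31,-0.0271,0.0147,0,0.085],
    [0,0,5.31,-0.0271,0.0147,0,0.085],
    [0,0,5.31,-0.0271,0.0147,0,0.085],
    [0,0,5.31,-0.0271,0.0147,0,0.085],
    [0,0,5.31,-0.0271,0.0147,0,0.085],
    [0,0,5.31,-0.0271,0.0147,0,0.085],
    [0,0,5.31,-0.0271,0.0147,0,0.085],
    [0,0,5.31,-0.0271,0.0147,0,0.085],
    [0,0,5.31,-0.0271,0.0147,0,0.085]
  ],
  "squeeze": 40
}}

```text
time_s: 0.93
ee_pos: [0.4976, 0.4122, 0.2381]
orientation: [-0.0, 0.617, 0.787, -0.001]
ft_force: [0.8, 0.6, 0.5]
opening: 0.0852
finger_force: 0.0
```

Run:
```python
from h import *
s=sense(); print(s['q'].round(3),s['ee_pos'],s['time_s'])
cal=get_calibration('wrist'); p,d=grab_frame('wrist'); W=pts('wrist',d,cal)
cv2.imwrite('pics/w1.png',p[...,::-1])
T=pose();print(T.round(3)); C=np.eye(4);C[:3,:3]=cal['R'].T;C[:3,3]=-cal['R'].T@cal['t'];print((np.linalg.inv(T)@C).round(3))
print(rect(W,(.496,.413),.075,.066,.09), np.nanmedian(W[(np.abs(W[...,0]-.496)<.02)&(np.abs(W[...,1]-.413)<.02)][:,2]))
```

```text
[0.604 0.305 1.117 0.    1.72  0.364] [0.49764695 0.41220932 0.23807767] 0.9333
[[-0.228  0.974  0.002  0.502]
 [ 0.974  0.228 -0.005  0.407]
 [-0.006  0.001 -1.     0.238]
 [ 0.     0.     0.     1.   ]]
[[ 0.01  -0.964 -0.267  0.074]
 [ 1.     0.01   0.001 -0.003]
 [ 0.002 -0.267  0.964 -0.135]
 [ 0.     0.     0.     1.   ]]
{'c': (495.8, 413.6), 'len': 94.1, 'wid': 58.3, 'back_dir_deg': np.float64(102.4), 'ends': array([34., 58.]), 'n': 8382} 0.311752807021838
```

Run:
```python
from h import *
b=102.4; R=toolR(b-90,45); bd=np.array([np.cos(np.radians(b)),np.sin(np.radians(b)),0])
G=np.array([.4958,.4136,.054])-.008*bd; P=G+R[:,2]*.011
print(P,R.round(2)); T=pose(); A=tf(R,P-.07*R[:,2])
step(T,A); step(T,A,10); step(A,tf(R,P))
```

```text
[0.49584763 0.41338335 0.04622183] [[-0.15  0.98 -0.15]
 [ 0.69  0.21  0.69]
 [ 0.71  0.   -0.71]]
7 x [-0.04, 6.47, 0.11, -0.0127, -0.0008, 0.0177]
10 x [-0.02, 4.53, 0.08, -0.0091, -0.0006, 0.0122]
2 x [-0.0, 0.0, -0.0, 0.0, 0.0, 0.035]
```

Emit:
{"fn": "arm_command", "kwargs": {
  "moves": [
    [0,4.53,0,-0.009,-0.0006,0.0122,0.085],
    [0,4.53,0,-0.009,-0.0006,0.0122,0.085],
    [0,4.53,0,-0.009,-0.0006,0.0122,0.085],
    [0,4.53,0,-0.009,-0.0006,0.0122,0.085],
    [0,4.53,0,-0.009,-0.0006,0.0122,0.085],
    [0,4.53,0,-0.009,-0.0006,0.0122,0.085],
    [0,4.53,0,-0.009,-0.0006,0.0122,0.085],
    [0,4.53,0,-0.009,-0.0006,0.0122,0.085],
    [0,4.53,0,-0.009,-0.0006,0.0122,0.085],
    [0,4.53,0,-0.009,-0.0006,0.0122,0.085]
  ]
}}

```text
time_s: 1.82
ee_pos: [0.5006, 0.3716, 0.0968]
orientation: [-0.304, 0.568, 0.727, 0.239]
ft_force: [-0.0, 0.5, 0.1]
opening: 0.0851
finger_force: 0.0
```

Run:
```python
from h import *
s=sense(); print(s['q'].round(3),s['ee_pos'],s['joint_vel'].round(2))
b=102.4; R=toolR(b-90,45); bd=np.array([np.cos(np.radians(b)),np.sin(np.radians(b)),0])
G=np.array([.4958,.4136,.054])-.008*bd; P=G+R[:,2]*.011
step(pose(),tf(R,P),4); print(Ro.from_matrix(pose()[:3,:3].T@R).as_rotvec(degrees=True))
```

```text
[ 0.169  0.306  1.606  0.809  1.385 -0.297] [0.50059245 0.37159911 0.09681906] [-0.35  0.41  0.36  0.97 -0.07 -0.94]
4 x [-0.26, -0.12, 0.28, -0.0017, 0.0013, 0.0163]
[-1.05251474 -0.49185758  1.12557209]
```

Emit:
{"fn": "arm_command", "kwargs": {
  "moves": [
    [0,0,0,0,0,0.0175,0.085],
    [0,0,0,0,0,0.0175,0.085],
    [0,0,0,0,0,0,0.085],
    [0,0,0,0,0,0,0.085],
    [0,0,0,0,0,0,0.085]
  ]
}}

```text
time_s: 2.23
ee_pos: [0.4948, 0.3963, 0.0734]
orientation: [-0.303, 0.568, 0.727, 0.237]
ft_force: [-0.1, 0.2, 0.4]
opening: 0.0851
finger_force: 0.0
```

Run:
```python
from h import *
s=sense(); print(s['q'].round(3),s['ee_pos'],s['joint_vel'].round(2))
b=102.4; R=toolR(b-90,45); bd=np.array([np.cos(np.radians(b)),np.sin(np.radians(b)),0])
G=np.array([.4958,.4136,.054])-.008*bd; P=G+R[:,2]*.011
step(pose(),tf(R,P),2)
```

```text
[ 0.215  0.337  1.617  0.822  1.324 -0.299] [0.49484538 0.39629421 0.07344955] [-0.01 -0.01 -0.02  0.   -0.   -0.  ]
2 x [-0.55, -0.15, 0.6, -0.0039, 0.0025, 0.0154]
```

Emit:
{"fn": "arm_command", "kwargs": {
  "moves": [
    [-0.5,0,0.6,-0.004,0.0025,0.0155,0.085],
    [-0.5,0,0.6,-0.004,0.0025,0.0155,0.085],
    [0,0,0,0,0,0,0.085],
    [0,0,0,0,0,0,0.04],
    [0,0,0,0,0,0,0.04],
    [0,0,0,0,0,0,0.04],
    [0,0,0,0,0,0,0.04],
    [0,0,0,0,0,0,0.04]
  ],
  "squeeze": 40
}}

```text
time_s: 2.9
ee_pos: [0.4968, 0.4132, 0.0472]
orientation: [-0.3, 0.578, 0.719, 0.242]
ft_force: [0.2, -3.8, 5.6]
opening: 0.0587
finger_force: 44.2
```

Run:
```python
from h import *
T=pose();s=sense();print(s['q'].round(3),T.round(3))
b=np.degrees(np.arctan2(T[1,1],T[0,1]));print('ydeg',b,s['finger_force'],s['opening'])
# lift 0.12 then turn -92 about tool y about grasp point, hold yaw
R1=T[:3,:3]@Ro.from_euler('y',-92,degrees=True).as_matrix()
print(R1.round(3))
```

```text
[ 0.242  0.374  1.629  0.846  1.254 -0.301] [[-0.151  0.977 -0.152  0.497]
 [ 0.686  0.215  0.695  0.413]
 [ 0.711  0.001 -0.703  0.047]
 [ 0.     0.     0.     1.   ]]
ydeg 12.401022570959945 44.18678085133138 0.05870943640787632
[[-0.147  0.977  0.157]
 [ 0.67   0.215 -0.71 ]
 [-0.727  0.001 -0.686]]
```

```bash
cat >> h.py <<'E'
def tubT(p,x,z):
    x=np.array(x,float);z=np.array(z,float);z/=np.linalg.norm(z);x-=z*(x@z);x/=np.linalg.norm(x)
    return tf(np.column_stack([x,np.cross(z,x),z]),p)
E
python3 - <<'E'
from h import *
T=pose(); b=np.radians(102.4); bd=np.array([np.cos(b),np.sin(b),0]); up=np.array([0,0,1.])
M0=tubT([.4958,.4136,.076],bd,-up); X=np.linalg.inv(M0)@T; np.save('X1.npy',X)
c,s=np.cos(np.radians(2)),np.sin(np.radians(2))
M1=tubT([.47,.35,.047],-up*c-bd*s*1,-bd*c+up*s)
T1=M1@X; L=T.copy();L[2,3]+=.1; U=T1.copy();U[2,3]+=.05
step(L,U,14); print(T1.round(3)); print((T1[:3,:3].T@up*.05).round(4))
E
```

```text
14 x [0.0, -6.57, -0.0, -0.0069, -0.0028, 0.0036]
[[-0.148  0.977  0.157  0.477]
 [ 0.67   0.215 -0.71   0.322]
 [-0.727 -0.    -0.686  0.049]
 [ 0.     0.     0.     1.   ]]
[-0.0364 -0.     -0.0343]
```

Emit:
{"fn": "arm_command", "kwargs": {
  "moves": [
    [0,0,0,0.0237,0,-0.0234,0.04],
    [0,0,0,0.0237,0,-0.0234,0.04],
    [0,0,0,0.0237,0,-0.0234,0.04],
    [0,-6.57,0,-0.0069,-0.0028,0.0036,0.04],
    [0,-6.57,0,-0.0069,-0.0028,0.0036,0.04],
    [0,-6.57,0,-0.0069,-0.0028,0.0036,0.04],
    [0,-6.57,0,-0.0069,-0.0028,0.0036,0.04],
    [0,-6.57,0,-0.0069,-0.0028,0.0036,0.04],
    [0,-6.57,0,-0.0069,-0.0028,0.0036,0.04],
    [0,-6.57,0,-0.0069,-0.0028,0.0036,0.04]
  ]
}}

```text
time_s: 3.73
ee_pos: [0.4834, 0.3778, 0.1033]
orientation: [0.006, 0.626, 0.779, -0.006]
ft_force: [0.5, 0.5, -2.4]
opening: 0.0589
finger_force: 43.7
```

Emit:
{"fn": "arm_command", "kwargs": {
  "moves": [
    [0,-6.57,0,-0.0069,-0.0028,0.0036,0.04],
    [0,-6.57,0,-0.0069,-0.0028,0.0036,0.04],
    [0,-6.57,0,-0.0069,-0.0028,0.0036,0.04],
    [0,-6.57,0,-0.0069,-0.0028,0.0036,0.04],
    [0,-6.57,0,-0.0069,-0.0028,0.0036,0.04],
    [0,-6.57,0,-0.0069,-0.0028,0.0036,0.04],
    [0,-6.57,0,-0.0069,-0.0028,0.0036,0.04],
    [0,0,0,0,0,0,0.04],
    [0,0,0,0,0,0,0.04]
  ]
}}

```text
time_s: 4.48
ee_pos: [0.4745, 0.3229, 0.0937]
orientation: [0.307, 0.574, 0.717, -0.25]
ft_force: [-0.3, -0.4, -1.9]
opening: 0.0588
finger_force: 43.8
```

```bash
cat > a.py <<'E'
from h import *
T=pose(); b=np.radians(102.4); bd=np.array([np.cos(b),np.sin(b),0]); up=np.array([0,0,1.]); X=np.load('X1.npy')
c,s=np.cos(np.radians(2)),np.sin(np.radians(2))
M1=tubT([.47,.35,.047],-up*c-bd*s*1,-bd*c+up*s)
T1=M1@X
print(T.round(3),sense()['q'].round(3)); step(T,T1); print((T[:3,:3].T@up*.01).round(4))
p,d=grab_frame('side'); W=pts('side',d,get_calibration('side'))
cv2.imwrite('pics/s2.png',cv2.resize(p[200:380,380:600],None,fx=3,fy=3)[...,::-1])
E
python3 a.py
```

```text
[[-0.154  0.976  0.153  0.475]
 [ 0.669  0.217 -0.711  0.323]
 [-0.727 -0.007 -0.687  0.094]
 [ 0.     0.     0.     1.   ]] [ 0.828  0.548  1.28  -0.656  1.805  0.615]
2 x [-0.1, -0.01, 0.17, 0.0159, 0.0013, 0.016]
[-0.0073 -0.0001 -0.0069]
```

View pics/s2.png

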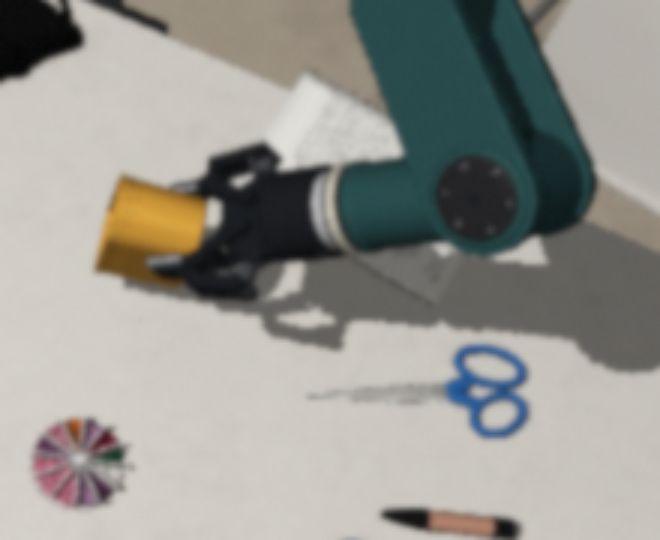

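The side crop shows the yellow tub held nose up at (155,230), its rim facing left, clear of the scissors and the wheel. I lower it.

Emit:
{"fn": "arm_command", "kwargs": {
  "moves": [
    [0,0,0,0.0093,0.0005,0.0088,0.04],
    [0,0,0,0.0093,0.0005,0.0088,0.04],
    [0,0,0,0.0093,0.0005,0.0088,0.04],
    [0,0,0,0.0015,0,0.0014,0.04],
    [0,0,0,0.0015,0,0.0014,0.04],
    [0,0,0,0,0,0,0.04]
  ]
}}

```text
time_s: 5.03
ee_pos: [0.4768, 0.3223, 0.053]
orientation: [0.308, 0.575, 0.716, -0.25]
ft_force: [-1.2, 0.5, -1.7]
opening: 0.0588
finger_force: 43.9
```

```bash
python3 -c "
from h import *
T=pose(); s=sense();print(T.round(4),s['ft_force'],s['wrist_torque'])"
```

```text
[[-0.15    0.9766  0.154   0.4768]
 [ 0.669   0.215  -0.7115  0.3223]
 [-0.728  -0.0037 -0.6856  0.053 ]
 [ 0.      0.      0.      1.    ]] [-1.17334631  0.5006585  -1.69780253] [0.45305685 0.11357159 0.0445527 ]
```

Contact is expected about 4 mm lower.

Emit:
{"fn": "arm_command", "kwargs": {
  "moves": [
    [0,0,0,0.0011,0,0.001,0.04],
    [0,0,0,0.0011,0,0.001,0.04],
    [0,0,0,0.0011,0,0.001,0.04],
    [0,0,0,0,0,0,0.04]
  ]
}}

```text
time_s: 5.37
ee_pos: [0.4769, 0.323, 0.0492]
orientation: [0.308, 0.575, 0.716, -0.249]
ft_force: [0.2, 0.7, -1.9]
opening: 0.0592
finger_force: 43.9
```

```bash
python3 -c "
from h import *
T=pose(); s=sense();print(T[:3,3].round(4),s['ft_force'],s['wrist_torque'])"
```

```text
[0.4769 0.323  0.0492] [ 0.21543149  0.69425913 -1.85498734] [ 0.50803208  0.14453386 -0.00335675]
```

Emit:
{"fn": "arm_command", "kwargs": {
  "moves": [
    [0,0,0,0.0007,0,0.0007,0.04],
    [0,0,0,0.0007,0,0.0007,0.04],
    [0,0,0,0.0007,0,0.0007,0.04],
    [0,0,0,0,0,0,0.04]
  ]
}}

```text
time_s: 5.7
ee_pos: [0.4769, 0.323, 0.0489]
orientation: [0.309, 0.575, 0.715, -0.249]
ft_force: [-2.8, 1.2, 6.3]
opening: 0.0592
finger_force: 44.6
```

```bash
python3 -c "
from h import *
T=pose(); s=sense();print(T[:3,3].round(4),s['ft_force'],s['wrist_torque'])"
```

```text
[0.4769 0.323  0.0489] [-2.7742228   1.24222058  6.34410265] [-0.41026329  0.21765275 -0.28711829]
```

Emit:
{"fn": "arm_command", "kwargs": {
  "moves": [
    [0,0,0,0,0,0,0.085],
    [0,0,0,0,0,0,0.085],
    [0,0,0,0,0,0,0.085],
    [0,0,0,0,0,0,0.085],
    [0,0,0,0,0,-0.03,0.085],
    [0,0,0,0,0,-0.035,0.085],
    [0,0,0,0,0,-0.035,0.085],
    [0,0,0,-0.02,0,-0.02,0.085],
    [0,0,0,0,0,0,0.085],
    [0,0,0,0,0,0,0.085]
  ]
}}

```text
time_s: 6.53
ee_pos: [0.4619, 0.3958, 0.1451]
orientation: [0.308, 0.576, 0.716, -0.247]
ft_force: [0.1, 0.5, -0.7]
opening: 0.0855
finger_force: 0.0
```

Run:
```python
from h import *
T=pose(); print(T.round(3)); 
for n in ['wrist','side','top']:
    cal=get_calibration(n); p,d=grab_frame(n); W=pts(n,d,cal); np.savez(n+'.npz',p=p,W=W)
    hsv=cv2.cvtColor(p,cv2.COLOR_RGB2HSV); m=(hsv[...,0]>14)&(hsv[...,0]<30)&(hsv[...,1]>140)&(np.linalg.norm(W[...,:2]-[.47,.32],axis=-1)<.12)
    P=W[m]; print(n,len(P),np.percentile(P,[1,50,99],axis=0).round(3).tolist())
    Z=P[(P[:,2]>.02)&(P[:,2]<.06)][:,:2].astype(np.float32)*1000
    if len(Z)>20: print(cv2.minAreaRect(Z),cv2.minAreaRect(P[:,:2].astype(np.float32)*1000))
```

```text
[[-0.148  0.976  0.158  0.462]
 [ 0.672  0.216 -0.708  0.396]
 [-0.725  0.002 -0.688  0.145]
 [ 0.     0.     0.     1.   ]]
wrist 8386 [[0.456, 0.282, 0.004], [0.474, 0.35, 0.085], [0.509, 0.356, 0.099]]
((471.2089538574219, 351.650390625), (31.437963485717773, 4.722644805908203), 9.970020294189453) ((480.45452880859375, 318.72027587890625), (59.94691848754883, 76.11680603027344), 10.585966110229492)
side 846 [[0.46, 0.277, 0.008], [0.498, 0.317, 0.085], [0.517, 0.354, 0.101]]
((506.92401123046875, 319.42266845703125), (8.08955192565918, 73.40888977050781), 14.065425872802734) ((481.95001220703125, 315.37994384765625), (63.56804656982422, 76.31888580322266), 11.417984008789062)
top 791 [[0.446, 0.273, -0.001], [0.477, 0.306, 0.089], [0.515, 0.352, 0.102]]
((480.2939147949219, 309.0599060058594), (62.39175033569336, 68.06566619873047), 12.14707088470459) ((479.4764404296875, 313.61492919921875), (62.405941009521484, 77.5796127319336), 11.893086433410645)
```

```bash
cat > b.py <<'E'
from h import *
b=np.radians(101.8); bd=np.array([np.cos(b),np.sin(b),0]); up=np.array([0,0,1.])
c,s=np.cos(np.radians(2)),np.sin(np.radians(2))
M1=tubT([.4728,.3525,.047],-up*c-bd*s,-bd*c+up*s)
g=(M1@[-.014,0,.056,1])[:3]; R=toolR(11.8,45); G=tf(R,g+.011*R[:,2]); Pre=tf(R,g-.07*R[:,2]); V=tf(toolR(11.8,0),[.475,.315,.2])
E
python3 - <<'E'
from b import *
print(g,Pre[:3,3],G[:3,3]); step(pose(),V,7); step(V,Pre,8); step(Pre,G,3)
E
```

```text
[0.48414489 0.29819509 0.06294584] [0.49426693 0.24974362 0.11244332] [0.48255428 0.30580889 0.05516767]
7 x [-0.01, 6.68, 0.1, -0.0144, -0.0004, -0.0024]
8 x [0.0, 5.63, 0.0, -0.012, 0.0007, 0.0076]
3 x [0.0, -0.0, -0.0, 0.0, 0.0, 0.027]
```

Emit:
{"fn": "arm_command", "kwargs": {
  "moves": [
    [0,6.68,0.1,-0.0144,-0.0004,-0.0024,0.085],
    [0,6.68,0.1,-0.0144,-0.0004,-0.0024,0.085],
    [0,6.68,0.1,-0.0144,-0.0004,-0.0024,0.085],
    [0,6.68,0.1,-0.0144,-0.0004,-0.0024,0.085],
    [0,6.68,0.1,-0.0144,-0.0004,-0.0024,0.085],
    [0,6.68,0.1,-0.0144,-0.0004,-0.0024,0.085],
    [0,6.68,0.1,-0.0144,-0.0004,-0.0024,0.085]
  ]
}}

```text
time_s: 7.27
ee_pos: [0.4754, 0.3148, 0.202]
orientation: [-0.002, 0.631, 0.776, 0.003]
ft_force: [0.3, -0.6, -0.3]
opening: 0.0851
finger_force: 0.0
```

Emit:
{"fn": "arm_command", "kwargs": {
  "moves": [
    [0,5.63,0,-0.012,0.0007,0.0076,0.085],
    [0,5.63,0,-0.012,0.0007,0.0076,0.085],
    [0,5.63,0,-0.012,0.0007,0.0076,0.085],
    [0,5.63,0,-0.012,0.0007,0.0076,0.085],
    [0,5.63,0,-0.012,0.0007,0.0076,0.085],
    [0,5.63,0,-0.012,0.0007,0.0076,0.085],
    [0,5.63,0,-0.012,0.0007,0.0076,0.085],
    [0,5.63,0,-0.012,0.0007,0.0076,0.085],
    [0,0,0,0,0,0,0.085],
    [0,0,0,0,0,0,0.085]
  ]
}}

```text
time_s: 8.1
ee_pos: [0.4936, 0.2488, 0.111]
orientation: [-0.299, 0.584, 0.715, 0.24]
ft_force: [-0.5, -0.7, -0.4]
opening: 0.085
finger_force: 0.0
```

Run:
```python
from b import *
T=pose();print(T.round(3),sense()['q'].round(2),Pre.round(3)); step(T,G,4)
cal=get_calibration('top'); p,d=grab_frame('top');
cv2.imwrite('pics/t3.png',cv2.resize(p[190:310,140:300],None,fx=4,fy=4)[...,::-1])
```

```text
[[-0.138  0.979 -0.147  0.494]
 [ 0.692  0.201  0.694  0.249]
 [ 0.709 -0.006 -0.705  0.111]
 [ 0.     0.     0.     1.   ]] [-0.05  0.22  1.68  0.76  1.52 -0.4 ] [[-0.145  0.979 -0.145  0.494]
 [ 0.692  0.204  0.692  0.25 ]
 [ 0.707  0.    -0.707  0.112]
 [ 0.     0.     0.     1.   ]]
4 x [-0.03, -0.04, -0.09, 0.0004, 0.0002, 0.0201]
```

View pics/t3.png

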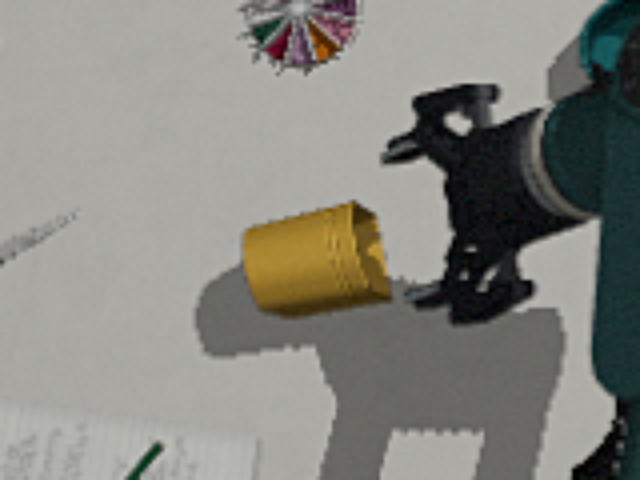

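The top crop shows the yellow tub standing on its back at (315,260), rim to the right, with the open jaws at (400,150) and (425,290) straddling its line. I approach and grip.

Emit:
{"fn": "arm_command", "kwargs": {
  "moves": [
    [0,0,0,0.0004,0.0002,0.02,0.085],
    [0,0,0,0.0004,0.0002,0.02,0.085],
    [0,0,0,0.0004,0.0002,0.02,0.085],
    [0,0,0,0.0004,0.0002,0.02,0.085],
    [0,0,0,0,0,0,0.085],
    [0,0,0,0,0,0,0.04],
    [0,0,0,0,0,0,0.04],
    [0,0,0,0,0,0,0.04],
    [0,0,0,0,0,0,0.04],
    [0,0,0,0,0,0,0.04]
  ],
  "squeeze": 40
}}

```text
time_s: 8.98
ee_pos: [0.4851, 0.3073, 0.0612]
orientation: [-0.297, 0.582, 0.717, 0.244]
ft_force: [-1.8, -0.7, 6.2]
opening: 0.0618
finger_force: 43.8
```

```bash
cat >> b.py <<'E'
M2=tubT([.47,.33,0.0],-bd,up)   # upright, back towards -bd
E
python3 - <<'E'
from b import *
T=pose();s=sense();print(T.round(3),s['finger_force'],s['opening'],s['ft_force']); X=np.linalg.inv(M1)@T; np.save('X2.npy',X); print(X.round(3))
L=T.copy();L[2,3]+=.1; U=M2@X; D=U.copy(); U[2,3]+=.05
print((T[:3,:3].T@up*.1/3).round(4)); step(L,U,14); print(D.round(3),(D[:3,:3].T@up*.01).round(4))
E
```

```text
[[-0.147  0.979 -0.142  0.485]
 [ 0.689  0.204  0.696  0.307]
 [ 0.71   0.005 -0.704  0.061]
 [ 0.     0.     0.     1.   ]] 43.75260872184299 0.06179790040836116 [-1.80749495 -0.70117168  6.19065567]
[[-0.734 -0.005  0.679 -0.013]
 [-0.003  1.     0.004  0.003]
 [-0.679  0.    -0.734  0.047]
 [ 0.     0.     0.     1.   ]]
[ 0.0237  0.0002 -0.0235]
14 x [0.02, -6.29, -0.02, 0.0026, -0.0005, 0.0053]
[[-0.153  0.978  0.142  0.47 ]
 [ 0.718  0.209 -0.664  0.343]
 [-0.679  0.    -0.734  0.047]
 [ 0.     0.     0.     1.   ]] [-0.0068  0.     -0.0073]
```

Emit:
{"fn": "arm_command", "kwargs": {
  "moves": [
    [0,0,0,0.0237,0,-0.0235,0.04],
    [0,0,0,0.0237,0,-0.0235,0.04],
    [0,0,0,0.0237,0,-0.0235,0.04],
    [0,-6.29,0,0.0026,-0.0005,0.0053,0.04],
    [0,-6.29,0,0.0026,-0.0005,0.0053,0.04],
    [0,-6.29,0,0.0026,-0.0005,0.0053,0.04],
    [0,-6.29,0,0.0026,-0.0005,0.0053,0.04],
    [0,-6.29,0,0.0026,-0.0005,0.0053,0.04],
    [0,-6.29,0,0.0026,-0.0005,0.0053,0.04],
    [0,-6.29,0,0.0026,-0.0005,0.0053,0.04]
  ]
}}

```text
time_s: 9.82
ee_pos: [0.4749, 0.3375, 0.1357]
orientation: [-0.004, 0.631, 0.776, 0.007]
ft_force: [0.4, -0.3, -2.4]
opening: 0.0616
finger_force: 44.1
```

Emit:
{"fn": "arm_command", "kwargs": {
  "moves": [
    [0,-6.29,0,0.0026,-0.0005,0.0053,0.04],
    [0,-6.29,0,0.0026,-0.0005,0.0053,0.04],
    [0,-6.29,0,0.0026,-0.0005,0.0053,0.04],
    [0,-6.29,0,0.0026,-0.0005,0.0053,0.04],
    [0,-6.29,0,0.0026,-0.0005,0.0053,0.04],
    [0,-6.29,0,0.0026,-0.0005,0.0053,0.04],
    [0,-6.29,0,0.0026,-0.0005,0.0053,0.04],
    [0,0,0,0,0,0,0.04],
    [0,0,0,0,0,0,0.04]
  ]
}}

```text
time_s: 10.57
ee_pos: [0.4686, 0.3428, 0.0916]
orientation: [0.284, 0.586, 0.723, -0.232]
ft_force: [0.2, -0.8, -0.8]
opening: 0.0619
finger_force: 44.2
```

Run:
```python
from b import *
T=pose();s=sense();print(T.round(3),s['q'].round(2),s['ft_force'])
D=M2@np.load('X2.npy'); step(T,D,3)
p,d=grab_frame('side'); W=pts('side',d,get_calibration('side'))
cv2.imwrite('pics/s3.png',cv2.resize(p[200:380,380:600],None,fx=3,fy=3)[...,::-1])
hsv=cv2.cvtColor(p,cv2.COLOR_RGB2HSV); m=(hsv[...,0]>14)&(hsv[...,0]<30)&(hsv[...,1]>140)&(np.linalg.norm(W[...,:2]-[.47,.32],axis=-1)<.12)
print(np.percentile(W[m],[1,50,99],axis=0).round(3))
```

```text
[[-0.152  0.979  0.139  0.469]
 [ 0.716  0.206 -0.667  0.343]
 [-0.682 -0.002 -0.732  0.092]
 [ 0.     0.     0.     1.   ]] [ 0.84  0.54  1.26 -0.6   1.8   0.63] [ 0.23589962 -0.75630869 -0.78411382]
3 x [-0.08, 0.06, -0.01, 0.01, 0.0005, 0.0109]
[[0.437 0.282 0.042]
 [0.45  0.325 0.076]
 [0.509 0.375 0.133]]
```

View pics/s3.png

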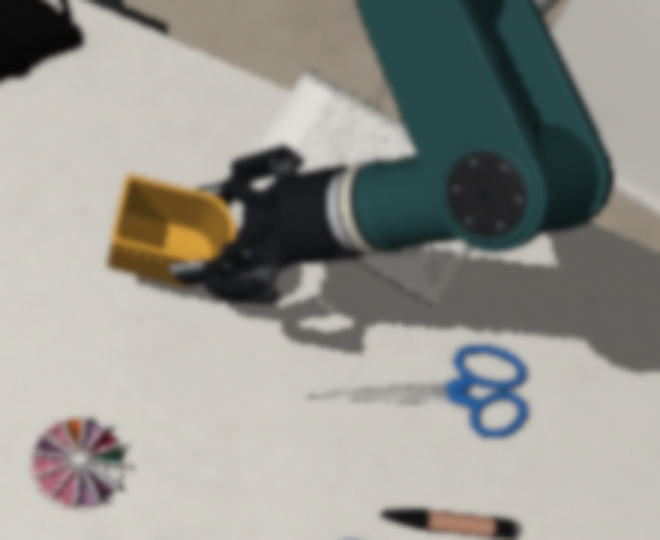

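The side crop shows the yellow tub now upright in the jaws at (165,225), nose towards the hand (+y). I lower it onto the table.

Emit:
{"fn": "arm_command", "kwargs": {
  "moves": [
    [0,0,0,0.0092,0.0004,0.0098,0.04],
    [0,0,0,0.0092,0.0004,0.0098,0.04],
    [0,0,0,0.0092,0.0004,0.0098,0.04],
    [0,0,0,0,0,0,0.04]
  ]
}}

```text
time_s: 10.95
ee_pos: [0.4696, 0.3413, 0.0508]
orientation: [0.283, 0.587, 0.722, -0.232]
ft_force: [0.1, -1.7, -1.3]
opening: 0.0616
finger_force: 44.2
```

Emit:
{"fn": "arm_command", "kwargs": {
  "moves": [
    [0,0,0,0.001,0,0.0011,0.04],
    [0,0,0,0.001,0,0.0011,0.04],
    [0,0,0,0.001,0,0.0011,0.04],
    [0,0,0,0,0,0,0.04]
  ]
}}

```text
time_s: 11.28
ee_pos: [0.4708, 0.3433, 0.05]
orientation: [0.285, 0.587, 0.722, -0.23]
ft_force: [0.8, 0.1, -1.5]
opening: 0.0621
finger_force: 44.2
```

Emit:
{"fn": "arm_command", "kwargs": {
  "moves": [
    [0,0,0,0.001,0,0.0011,0.04],
    [0,0,0,0.001,0,0.0011,0.04],
    [0,0,0,0,0,0,0.04],
    [0,0,0,0,0,0,0.04]
  ]
}}

```text
time_s: 11.62
ee_pos: [0.4709, 0.3436, 0.0481]
orientation: [0.285, 0.587, 0.722, -0.229]
ft_force: [-1.6, 1.4, 4.5]
opening: 0.0622
finger_force: 44.5
```

Run:
```python
from b import *
T=pose();s=sense();print(T.round(4),s['q'].round(2),s['ft_force'],s['wrist_torque'])
for n in ['side','top']:
    p,d=grab_frame(n); W=pts(n,d,get_calibration(n))
    hsv=cv2.cvtColor(p,cv2.COLOR_RGB2HSV); m=(hsv[...,0]>14)&(hsv[...,0]<30)&(hsv[...,1]>140)&(np.linalg.norm(W[...,:2]-[.47,.32],axis=-1)<.12)
    print(np.percentile(W[m],[1,50,99],axis=0).round(3).tolist())
```

```text
[[-0.1474  0.9788  0.1423  0.4709]
 [ 0.7172  0.2048 -0.6661  0.3436]
 [-0.6811  0.0038 -0.7321  0.0481]
 [ 0.      0.      0.      1.    ]] [ 0.83  0.59  1.28 -0.59  1.73  0.67] [-1.63846257  1.3943404   4.48755213] [-0.06430853  0.10715132 -0.13770428]
[[0.438, 0.282, -0.002], [0.453, 0.326, 0.031], [0.511, 0.377, 0.088]]
[[0.442, 0.278, -0.001], [0.479, 0.334, 0.018], [0.51, 0.378, 0.08]]
```

Emit:
{"fn": "arm_command", "kwargs": {
  "moves": [
    [0,0,0,0,0,0,0.085],
    [0,0,0,0,0,0,0.085],
    [0,0,0,0,0,0,0.085],
    [0,0,0,0,0,0,0.085],
    [0,0,0,0,0,-0.03,0.085],
    [0,0,0,0,0,-0.04,0.085],
    [0,0,0,0,0,-0.04,0.085],
    [0,0,0,0,0,-0.01,0.085],
    [0,0,0,0,0,0,0.085]
  ]
}}

```text
time_s: 12.47
ee_pos: [0.4542, 0.426, 0.1377]
orientation: [0.285, 0.588, 0.723, -0.226]
ft_force: [0.1, -0.3, 0.4]
opening: 0.0846
finger_force: 0.0
```

Run:
```python
from b import *
T=pose(); print(T[:3,3]); step(T,tf(toolR(11.8,0),[.47,.33,.22]),8)
for n in ['wrist','top']:
    cal=get_calibration(n); p,d=grab_frame(n); W=pts(n,d,cal)
    print(rect(W,(.47,.33),.075,.068,.09))
    if n=='top': print(rect(W,(.631,.083),.075,.036,.058), rect(W,(.585,-.159),.07,.094,.116))
```

```text
[0.45418903 0.42600481 0.13765584]
8 x [0.06, 5.33, -0.0, -0.0156, -0.0005, -0.0046]
{'c': (471.0, 332.9), 'len': 100.4, 'wid': 64.5, 'back_dir_deg': np.float64(280.6), 'ends': array([63., 39.]), 'n': 3003}
{'c': (472.0, 330.7), 'len': 101.3, 'wid': 65.1, 'back_dir_deg': np.float64(281.3), 'ends': array([61., 37.]), 'n': 199}
{'c': (630.8, 83.1), 'len': 107.8, 'wid': 73.5, 'back_dir_deg': np.float64(270.3), 'ends': array([73., 37.]), 'n': 220} {'c': (585.7, -159.1), 'len': 92.6, 'wid': 56.2, 'back_dir_deg': np.float64(275.3), 'ends': array([54., 32.]), 'n': 185}
```

Run:
```python
from b import *
T=pose(); step(T,tf(toolR(11,0),[.471,.332,.15]),8)
```

```text
8 x [0.05, 5.37, 0.1, -0.0116, -0.0001, 0.0029]
```

Emit:
{"fn": "arm_command", "kwargs": {
  "moves": [
    [0,5.37,0.1,-0.0116,0,0.0029,0.085],
    [0,5.37,0.1,-0.0116,0,0.0029,0.085],
    [0,5.37,0.1,-0.0116,0,0.0029,0.085],
    [0,5.37,0.1,-0.0116,0,0.0029,0.085],
    [0,5.37,0.1,-0.0116,0,0.0029,0.085],
    [0,5.37,0.1,-0.0116,0,0.0029,0.085],
    [0,5.37,0.1,-0.0116,0,0.0029,0.085],
    [0,5.37,0.1,-0.0116,0,0.0029,0.085],
    [0,0,0,0,0,0,0.085],
    [0,0,0,0,0,0,0.085]
  ]
}}

```text
time_s: 13.4
ee_pos: [0.4715, 0.3293, 0.1486]
orientation: [0.001, 0.638, 0.77, 0.001]
ft_force: [0.3, -0.1, -0.0]
opening: 0.0851
finger_force: 0.0
```

Run:
```python
from b import *
cal=get_calibration('wrist'); p,d=grab_frame('wrist'); W=pts('wrist',d,cal); print(rect(W,(.47,.33),.075,.068,.09))
T=pose(); print(T[:3,3]); step(T,tf(toolR(11,0),[.471,.332,.057]),4)
```

```text
{'c': (471.1, 331.7), 'len': 100.8, 'wid': 64.9, 'back_dir_deg': np.float64(281.3), 'ends': array([64., 40.]), 'n': 4722}
[0.4713907  0.33088577 0.14888045]
4 x [0.05, 0.02, -0.02, 0.0003, -0.0001, 0.023]
```

Emit:
{"fn": "arm_command", "kwargs": {
  "moves": [
    [0,0,0,0.0003,0,0.023,0.085],
    [0,0,0,0.0003,0,0.023,0.085],
    [0,0,0,0.0003,0,0.023,0.085],
    [0,0,0,0.0003,0,0.023,0.085],
    [0,0,0,0,0,0,0.085],
    [0,0,0,0,0,0,0.04],
    [0,0,0,0,0,0,0.04],
    [0,0,0,0,0,0,0.04],
    [0,0,0,0,0,0,0.04],
    [0,0,0,0,0,0,0.04]
  ],
  "squeeze": 40
}}

```text
time_s: 14.28
ee_pos: [0.4731, 0.3347, 0.0603]
orientation: [0.003, 0.635, 0.772, 0.004]
ft_force: [-0.7, -0.0, -1.3]
opening: 0.0619
finger_force: 43.8
```

Run:
```python
from b import *
T=pose(); s=sense(); print(T.round(4),s['opening'],s['finger_force'])
M=tubT([.471,.332,0],[np.cos(np.radians(281)),np.sin(np.radians(281)),0],up); X=np.linalg.inv(M)@T; np.save('X3.npy',X); print(X.round(4))
A=tubT([.6305,.083,.062],[0,-1,0],up)@X; L=T.copy(); L[2,3]+=.08; L[2,3]; step(L,A,9)
```

```text
[[-0.1924  0.9813  0.0089  0.4731]
 [ 0.9813  0.1924  0.0028  0.3347]
 [ 0.0011  0.0093 -1.      0.0603]
 [ 0.      0.      0.      1.    ]] 0.06190856969877022 43.805920192971826
[[-1.     -0.0016 -0.0011 -0.0023]
 [-0.0017  1.      0.0093  0.0025]
 [ 0.0011  0.0093 -1.      0.0603]
 [ 0.      0.      0.      1.    ]]
9 x [-0.0, -0.01, 1.22, -0.0295, 0.0147, 0.0021]
```

Emit:
{"fn": "arm_command", "kwargs": {
  "moves": [
    [0,0,0,0,0,-0.0267,0.04],
    [0,0,0,0,0,-0.0267,0.04],
    [0,0,0,0,0,-0.0267,0.04]
  ]
}}

```text
time_s: 14.53
ee_pos: [0.4716, 0.3338, 0.14]
orientation: [0.002, 0.636, 0.772, 0.002]
ft_force: [1.3, -0.4, -1.4]
opening: 0.0623
finger_force: 44.7
```

Emit:
{"fn": "arm_command", "kwargs": {
  "moves": [
    [0,0,1.22,-0.0295,0.0147,0.002,0.04],
    [0,0,1.22,-0.0295,0.0147,0.002,0.04],
    [0,0,1.22,-0.0295,0.0147,0.002,0.04],
    [0,0,1.22,-0.0295,0.0147,0.002,0.04],
    [0,0,1.22,-0.0295,0.0147,0.002,0.04],
    [0,0,1.22,-0.0295,0.0147,0.002,0.04],
    [0,0,1.22,-0.0295,0.0147,0.002,0.04],
    [0,0,1.22,-0.0295,0.0147,0.002,0.04],
    [0,0,1.22,-0.0295,0.0147,0.002,0.04],
    [0,0,0,0,0,0,0.04]
  ]
}}

```text
time_s: 15.37
ee_pos: [0.6345, 0.0785, 0.1216]
orientation: [0.004, 0.709, 0.705, 0.002]
ft_force: [-0.1, -0.4, -1.3]
opening: 0.0618
finger_force: 44.8
```

Emit:
{"fn": "arm_command", "kwargs": {
  "moves": [
    [0,0,0,0,0,0,0.04],
    [0,0,0,0,0,0,0.04]
  ]
}}

```text
time_s: 15.53
ee_pos: [0.6319, 0.085, 0.122]
orientation: [0.001, 0.707, 0.708, 0.003]
ft_force: [0.6, 0.8, -0.8]
opening: 0.0618
finger_force: 44.8
```

```bash
cat > m.py <<'E'
from b import *
def yel(n,c,zl,zh,hue=(14,30)):
    cal=get_calibration(n); p,d=grab_frame(n); W=pts(n,d,cal); hsv=cv2.cvtColor(p,cv2.COLOR_RGB2HSV)
    m=(hsv[...,0]>hue[0])&(hsv[...,0]<hue[1])&(hsv[...,1]>120); W=W.copy(); W[~m]=np.nan
    zz=W[np.linalg.norm(W[...,:2]-c,axis=-1)<.075][:,2]
    print(n,'zmax',np.percentile(zz,99).round(4),rect(W,c,.08,zl,zh)); return p
E
python3 - <<'E'
from m import *
T=pose(); s=sense(); print(T.round(3),s['q'].round(2),s['ft_force'])
c=(.6305,.083)
for n in ['wrist','top','side']: p=yel(n,c,.128,.155); 
for n in ['wrist','top','side']: yel(n,c,.038,.056,(75,105))
cv2.imwrite('pics/s4.png',cv2.resize(p[220:340,240:420],None,fx=4,fy=4)[...,::-1])
E
```

```text
[[-0.001  1.     0.007  0.632]
 [ 1.     0.001  0.003  0.085]
 [ 0.003  0.007 -1.     0.122]
 [ 0.     0.     0.     1.   ]] [0.04 0.32 1.33 0.   1.49 0.04] [ 0.58454109  0.83807473 -0.77369429]
wrist zmax 0.1401 {'c': (631.4, 89.5), 'len': 85.8, 'wid': 65.3, 'back_dir_deg': np.float64(270.6), 'ends': array([63., 40.]), 'n': 8078}
top zmax 0.2591 {'c': (630.8, 87.6), 'len': 85.2, 'wid': 62.2, 'back_dir_deg': np.float64(270.6), 'ends': array([62., 28.]), 'n': 73}
side zmax 0.2452 {'c': (634.4, 81.7), 'len': 99.2, 'wid': 62.4, 'back_dir_deg': np.float64(277.7), 'ends': array([43., 32.]), 'n': 101}Traceback (most recent call last):
  File "<stdin>", line 5, in <module>
  File "m.py", line 6, in yel
    print(n,'zmax',np.percentile(zz,99).round(4),rect(W,c,.08,zl,zh)); return p
                                                 ~~~~^^^^^^^^^^^^^^^
  File "h.py", line 17, in rect
    wid=[np.ptp(B[L<-w/2+8]),np.ptp(B[L>w/2-8])]
         ~~~~~~^^^^^^^^^^^^^
    return _methods._ptp(a, axis=axis, out=out, **kwargs)
           ~~~~~~~~~~~~~^^^^^^^^^^^^^^^^^^^^^^^^^^^^^^^^^
    umr_maximum(a, axis, None, out, keepdims),
    ~~~~~~~~~~~^^^^^^^^^^^^^^^^^^^^^^^^^^^^^^
ValueError: zero-size array to reduction operation maximum which has no identity
```

Emit:
{"fn": "arm_command", "kwargs": {
  "moves": [
    [0,0,0,0.001,0,0.006,0.04],
    [0,0,0,0,0,0.006,0.04],
    [0,0,0,0,0,0.005,0.04],
    [0,0,0,0,0,0.004,0.04],
    [0,0,0,0,0,0.002,0.04],
    [0,0,0,0,0,0,0.04]
  ]
}}

```text
time_s: 16.23
ee_pos: [0.6315, 0.0859, 0.0975]
orientation: [0.001, 0.706, 0.708, 0.002]
ft_force: [-0.9, 0.6, -1.6]
opening: 0.062
finger_force: 44.8
```

Emit:
{"fn": "arm_command", "kwargs": {
  "moves": [
    [0,0,0,0,0,0.003,0.04],
    [0,0,0,0,0,0.003,0.04],
    [0,0,0,0,0,0,0.04]
  ]
}}

```text
time_s: 16.48
ee_pos: [0.6319, 0.0858, 0.0921]
orientation: [0.001, 0.706, 0.708, 0.003]
ft_force: [0.1, 0.2, -2.4]
opening: 0.062
finger_force: 44.8
```

Emit:
{"fn": "arm_command", "kwargs": {
  "moves": [
    [0,0,0,0,0,0.0035,0.04],
    [0,0,0,0,0,0.0035,0.04],
    [0,0,0,0,0,0.003,0.04],
    [0,0,0,0,0,0,0.04]
  ]
}}

```text
time_s: 16.82
ee_pos: [0.6317, 0.0859, 0.0817]
orientation: [0.001, 0.706, 0.708, 0.002]
ft_force: [-0.5, 0.1, -2.2]
opening: 0.0622
finger_force: 44.8
```

Emit:
{"fn": "arm_command", "kwargs": {
  "moves": [
    [0,0,0,0,0,0.003,0.04],
    [0,0,0,0,0,0.003,0.04],
    [0,0,0,0,0,0,0.04]
  ]
}}

```text
time_s: 17.07
ee_pos: [0.6319, 0.0859, 0.0759]
orientation: [0.001, 0.706, 0.708, 0.003]
ft_force: [-0.0, -0.3, -1.3]
opening: 0.0623
finger_force: 44.8
```

Run:
```python
from m import *
T=pose(); s=sense(); print(T.round(4),s['ft_force'],s['wrist_torque'])
```

```text
[[-0.0018  1.      0.0056  0.6319]
 [ 1.      0.0018  0.0018  0.0859]
 [ 0.0017  0.0056 -1.      0.0759]
 [ 0.      0.      0.      1.    ]] [-0.01847865 -0.28198223 -1.34875538] [ 0.01033621  0.03334879 -0.00416049]
```

Emit:
{"fn": "arm_command", "kwargs": {
  "moves": [
    [0,0,0,0,0,0.002,0.04],
    [0,0,0,0,0,0.002,0.04],
    [0,0,0,0,0,0.001,0.04],
    [0,0,0,0,0,0,0.04]
  ]
}}

```text
time_s: 17.4
ee_pos: [0.6322, 0.086, 0.0715]
orientation: [0.002, 0.706, 0.708, 0.003]
ft_force: [-0.1, 1.5, -0.9]
opening: 0.0625
finger_force: 44.8
```

Emit:
{"fn": "arm_command", "kwargs": {
  "moves": [
    [0,0,0,0,0,0.0015,0.04],
    [0,0,0,0,0,0.0015,0.04],
    [0,0,0,0,0,0,0.04]
  ]
}}

```text
time_s: 17.65
ee_pos: [0.6323, 0.0862, 0.0686]
orientation: [0.002, 0.706, 0.708, 0.003]
ft_force: [-0.2, 0.9, -1.7]
opening: 0.0621
finger_force: 44.7
```

Emit:
{"fn": "arm_command", "kwargs": {
  "moves": [
    [0,0,0,0,0,0.0015,0.04],
    [0,0,0,0,0,0.0015,0.04],
    [0,0,0,0,0,0,0.04]
  ]
}}

```text
time_s: 17.9
ee_pos: [0.6324, 0.0862, 0.0655]
orientation: [0.002, 0.706, 0.708, 0.003]
ft_force: [0.5, 2.0, -0.7]
opening: 0.0625
finger_force: 44.8
```

Emit:
{"fn": "arm_command", "kwargs": {
  "moves": [
    [0,0,0,0,0,0.001,0.04],
    [0,0,0,0,0,0.001,0.04],
    [0,0,0,0,0,0,0.04]
  ]
}}

```text
time_s: 18.15
ee_pos: [0.6325, 0.0862, 0.0641]
orientation: [0.002, 0.706, 0.708, 0.003]
ft_force: [-0.3, 1.4, 0.1]
opening: 0.0622
finger_force: 44.9
```

Emit:
{"fn": "arm_command", "kwargs": {
  "moves": [
    [0,0,0,0,0,0.001,0.04],
    [0,0,0,0,0,0.001,0.04],
    [0,0,0,0,0,0,0.04]
  ]
}}

```text
time_s: 18.4
ee_pos: [0.6325, 0.0863, 0.064]
orientation: [0.002, 0.706, 0.708, 0.004]
ft_force: [-3.9, 2.2, 6.9]
opening: 0.062
finger_force: 45.8
```

Run:
```python
from m import *
T=pose(); s=sense(); print(T[:3,3].round(4),s['ft_force'])
yel('wrist',(.631,.083),.070,.092)
```

```text
[0.6325 0.0863 0.064 ] [-3.89803591  2.24085926  6.88429243]
wrist zmax 0.082 {'c': (632.0, 90.8), 'len': 85.8, 'wid': 64.9, 'back_dir_deg': np.float64(270.7), 'ends': array([64., 39.]), 'n': 8076}
```

Emit:
{"fn": "arm_command", "kwargs": {
  "moves": [
    [0,0,0,0,0,0,0.085],
    [0,0,0,0,0,0,0.085],
    [0,0,0,0,0,0,0.085],
    [0,0,0,0,0,0,0.085],
    [0,0,0,0,0,-0.02,0.085],
    [0,0,0,0,0,-0.035,0.085],
    [0,0,0,0,0,-0.035,0.085],
    [0,0,0,0,0,-0.035,0.085],
    [0,0,0,0,0,0,0.085],
    [0,0,0,0,0,0,0.085]
  ]
}}

```text
time_s: 19.28
ee_pos: [0.6334, 0.0857, 0.1908]
orientation: [0.004, 0.706, 0.708, 0.006]
ft_force: [-0.8, -0.3, -1.5]
opening: 0.085
finger_force: 0.0
```

Run:
```python
from m import *
T=pose(); print(T[:3,3].round(4))
for n in ['wrist','top']:
    yel(n,(.631,.083),.070,.092); yel(n,(.631,.083),.036,.056,(75,105))
step(T,tf(toolR(6,0),[.5855,-.159,.2]),9)
```

```text
[0.6334 0.0857 0.1908]
wrist zmax 0.0811 {'c': (630.5, 83.5), 'len': 100.1, 'wid': 64.0, 'back_dir_deg': np.float64(270.3), 'ends': array([63., 39.]), 'n': 2596}
wrist zmax 0.277 {'c': (665.7, 106.7), 'len': 0.6, 'wid': 0.0, 'back_dir_deg': np.float64(260.1), 'ends': array([0., 0.]), 'n': 2}
top zmax 0.2929 {'c': (630.4, 88.7), 'len': 86.3, 'wid': 62.9, 'back_dir_deg': np.float64(270.6), 'ends': array([61., 33.]), 'n': 86}
top zmax 0.5448 {'c': (605.3, 96.5), 'len': 105.0, 'wid': 29.9, 'back_dir_deg': np.float64(64.3), 'ends': array([ 3., 14.]), 'n': 42}
9 x [0.09, -0.01, -0.66, -0.0269, -0.0066, -0.0011]
```

Emit:
{"fn": "arm_command", "kwargs": {
  "moves": [
    [0,0,-0.66,-0.0269,-0.0066,-0.001,0.085],
    [0,0,-0.66,-0.0269,-0.0066,-0.001,0.085],
    [0,0,-0.66,-0.0269,-0.0066,-0.001,0.085],
    [0,0,-0.66,-0.0269,-0.0066,-0.001,0.085],
    [0,0,-0.66,-0.0269,-0.0066,-0.001,0.085],
    [0,0,-0.66,-0.0269,-0.0066,-0.001,0.085],
    [0,0,-0.66,-0.0269,-0.0066,-0.001,0.085],
    [0,0,-0.66,-0.0269,-0.0066,-0.001,0.085],
    [0,0,-0.66,-0.0269,-0.0066,-0.001,0.085],
    [0,0,0,0,0,0,0.085]
  ]
}}

```text
time_s: 20.32
ee_pos: [0.5821, -0.1636, 0.1929]
orientation: [0.001, 0.671, 0.742, 0.001]
ft_force: [0.2, 0.5, -1.0]
opening: 0.0848
finger_force: 0.0
```

Emit:
{"fn": "arm_command", "kwargs": {
  "moves": [
    [0,0,0,0,0,0,0.085],
    [0,0,0,0,0,0,0.085]
  ]
}}

```text
time_s: 20.48
ee_pos: [0.5833, -0.1584, 0.1934]
orientation: [0.0, 0.669, 0.743, 0.003]
ft_force: [0.1, 0.7, -0.2]
opening: 0.085
finger_force: 0.0
```

Run:
```python
from m import *
cal=get_calibration('wrist'); p,d=grab_frame('wrist'); W=pts('wrist',d,cal); print(rect(W,(.5855,-.159),.075,.094,.116))
T=pose(); print(T[:3,3]); step(T,tf(toolR(6,0),[.5855,-.159,.083]),4)
```

```text
{'c': (584.5, -158.7), 'len': 91.5, 'wid': 56.0, 'back_dir_deg': np.float64(276.3), 'ends': array([55., 37.]), 'n': 3651}
[ 0.58352584 -0.15785617  0.19379841]
4 x [0.08, -0.04, 0.02, -0.0004, 0.0004, 0.0277]
```

Emit:
{"fn": "arm_command", "kwargs": {
  "moves": [
    [0,0,0,-0.0003,0.0003,0.0275,0.085],
    [0,0,0,-0.0003,0.0003,0.0275,0.085],
    [0,0,0,-0.0003,0.0003,0.0275,0.085],
    [0,0,0,-0.0003,0.0003,0.0275,0.085],
    [0,0,0,0,0,0,0.085],
    [0,0,0,0,0,0,0.04],
    [0,0,0,0,0,0,0.04],
    [0,0,0,0,0,0,0.04],
    [0,0,0,0,0,0,0.04],
    [0,0,0,0,0,0,0.04]
  ],
  "squeeze": 40
}}

```text
time_s: 21.37
ee_pos: [0.5874, -0.16, 0.088]
orientation: [0.004, 0.669, 0.743, 0.004]
ft_force: [-0.2, -0.3, 4.6]
opening: 0.0533
finger_force: 42.8
```

Run:
```python
from m import *
T=pose(); s=sense(); print(T.round(4),s['opening'],s['finger_force'],s['ft_force'])
a=np.radians(276.2); M=tubT([.5847,-.1588,0],[np.cos(a),np.sin(a),0],up); X=np.linalg.inv(M)@T; np.save('X4.npy',X)
A=tubT([.6305,.083,.094],[0.005,-1,0],up)@X; L=T.copy(); L[2,3]+=.1; step(L,A,9); print(A.round(4))
```

```text
[[-1.055e-01  9.944e-01  1.180e-02  5.874e-01]
 [ 9.944e-01  1.055e-01  4.000e-04 -1.600e-01]
 [-8.000e-04  1.180e-02 -9.999e-01  8.800e-02]
 [ 0.000e+00  0.000e+00  0.000e+00  1.000e+00]] 0.05327682732828513 42.77309342287481 [-0.18695057 -0.33835457  4.56232199]
9 x [0.0, -0.01, 0.66, 0.0265, 0.0067, 0.0007]
[[-2.500e-03  9.999e-01  1.180e-02  6.331e-01]
 [ 1.000e+00  2.500e-03 -8.000e-04  8.150e-02]
 [-8.000e-04  1.180e-02 -9.999e-01  1.820e-01]
 [ 0.000e+00  0.000e+00  0.000e+00  1.000e+00]]
```

Emit:
{"fn": "arm_command", "kwargs": {
  "moves": [
    [0,0,0,0,0,-0.0334,0.04],
    [0,0,0,0,0,-0.0334,0.04],
    [0,0,0,0,0,-0.0334,0.04],
    [0,0,0,0,0,0,0.04]
  ]
}}

```text
time_s: 21.7
ee_pos: [0.5888, -0.1613, 0.1952]
orientation: [0.01, 0.669, 0.743, 0.006]
ft_force: [1.2, -0.1, 0.5]
opening: 0.0534
finger_force: 43.3
```

Emit:
{"fn": "arm_command", "kwargs": {
  "moves": [
    [0,0,0.66,0.0265,0.0067,0,0.04],
    [0,0,0.66,0.0265,0.0067,0,0.04],
    [0,0,0.66,0.0265,0.0067,0,0.04],
    [0,0,0.66,0.0265,0.0067,0,0.04],
    [0,0,0.66,0.0265,0.0067,0,0.04],
    [0,0,0.66,0.0265,0.0067,0,0.04],
    [0,0,0.66,0.0265,0.0067,0,0.04],
    [0,0,0.66,0.0265,0.0067,0,0.04],
    [0,0,0.66,0.0265,0.0067,0,0.04],
    [0,0,0,0,0,0,0.04]
  ]
}}

```text
time_s: 22.53
ee_pos: [0.6315, 0.0869, 0.1856]
orientation: [0.001, 0.705, 0.71, 0.004]
ft_force: [-0.6, -0.5, -2.2]
opening: 0.0534
finger_force: 43.2
```

Emit:
{"fn": "arm_command", "kwargs": {
  "moves": [
    [0,0,0,0,0,0,0.04],
    [0,0,0,0,0,0,0.04]
  ]
}}

```text
time_s: 22.7
ee_pos: [0.631, 0.0813, 0.1857]
orientation: [0.002, 0.706, 0.708, 0.003]
ft_force: [0.0, 0.5, -2.4]
opening: 0.0537
finger_force: 43.2
```

Run:
```python
from m import *
T=pose(); s=sense(); print(T.round(4),s['opening'],s['ft_force'])
for n in ['wrist','top','side']:
    cal=get_calibration(n); p,d=grab_frame(n); W=pts(n,d,cal); hsv=cv2.cvtColor(p,cv2.COLOR_RGB2HSV)
    m=((hsv[...,0]>170)|(hsv[...,0]<9))&(hsv[...,1]>90); W=W.copy(); W[~m]=np.nan
    zz=W[np.linalg.norm(W[...,:2]-[.631,.083],axis=-1)<.075][:,2]
    print(n,np.percentile(zz,[1,99]).round(4),rect(W,(.631,.083),.08,.19,.215))
cv2.imwrite('pics/s4.png',cv2.resize(p[200:340,240:420],None,fx=4,fy=4)[...,::-1])
```

```text
[[-0.002   1.      0.0064  0.631 ]
 [ 1.      0.002   0.001   0.0813]
 [ 0.001   0.0064 -1.      0.1857]
 [ 0.      0.      0.      1.    ]] 0.05373111774403256 [ 0.04566787  0.47539395 -2.39028946]
wrist [0.1005 0.2031] {'c': (631.2, 84.8), 'len': 88.6, 'wid': 55.3, 'back_dir_deg': np.float64(270.6), 'ends': array([55., 36.]), 'n': 8125}
top [0.0967 0.3226] {'c': (631.7, 82.6), 'len': 86.1, 'wid': 54.7, 'back_dir_deg': np.float64(270.6), 'ends': array([55., 31.]), 'n': 87}
side [0.098 0.308] {'c': (638.9, 81.2), 'len': 89.3, 'wid': 61.2, 'back_dir_deg': np.float64(112.2), 'ends': array([28., 36.]), 'n': 115}
```

View pics/s4.png

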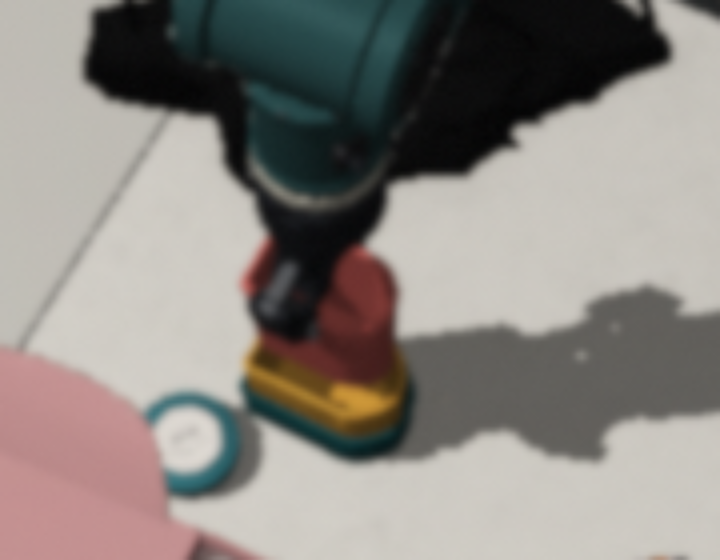

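The side crop shows the coral tub at (330,300) hovering above the nested yellow and teal tubs at (330,410), centred on them, with the pin tin at (185,435) undisturbed. I lower it.

Emit:
{"fn": "arm_command", "kwargs": {
  "moves": [
    [0,0,0,0,0,0.006,0.04],
    [0,0,0,0,0,0.006,0.04],
    [0,0,0,0,0,0.006,0.04],
    [0,0,0,0,0,0.004,0.04],
    [0,0,0,0,0,0.003,0.04],
    [0,0,0,0,0,0,0.04]
  ]
}}

```text
time_s: 23.35
ee_pos: [0.6307, 0.0816, 0.1595]
orientation: [0.001, 0.706, 0.708, 0.002]
ft_force: [0.4, 0.8, -1.7]
opening: 0.0535
finger_force: 43.2
```

Emit:
{"fn": "arm_command", "kwargs": {
  "moves": [
    [0,0,0,0,0,0.005,0.04],
    [0,0,0,0,0,0.005,0.04],
    [0,0,0,0,0,0.005,0.04],
    [0,0,0,0,0,0,0.04]
  ]
}}

```text
time_s: 23.68
ee_pos: [0.6307, 0.0818, 0.1442]
orientation: [0.001, 0.706, 0.708, 0.002]
ft_force: [0.0, 0.1, -2.3]
opening: 0.0535
finger_force: 43.2
```

Emit:
{"fn": "arm_command", "kwargs": {
  "moves": [
    [0,0,0,0,0,0.005,0.04],
    [0,0,0,0,0,0.005,0.04],
    [0,0,0,0,0,0.005,0.04],
    [0,0,0,0,0,0,0.04]
  ]
}}

```text
time_s: 24.02
ee_pos: [0.6308, 0.0818, 0.1292]
orientation: [0.001, 0.706, 0.708, 0.002]
ft_force: [0.3, 1.4, -2.5]
opening: 0.0537
finger_force: 43.2
```

Emit:
{"fn": "arm_command", "kwargs": {
  "moves": [
    [0,0,0,0,0,0.004,0.04],
    [0,0,0,0,0,0.004,0.04],
    [0,0,0,0,0,0.004,0.04],
    [0,0,0,0,0,0,0.04]
  ]
}}

```text
time_s: 24.35
ee_pos: [0.6311, 0.0818, 0.1177]
orientation: [0.001, 0.706, 0.708, 0.002]
ft_force: [0.4, -0.1, -2.1]
opening: 0.0536
finger_force: 43.2
```

Emit:
{"fn": "arm_command", "kwargs": {
  "moves": [
    [0,0,0,0,0,0.003,0.04],
    [0,0,0,0,0,0.003,0.04],
    [0,0,0,0,0,0.002,0.04],
    [0,0,0,0,0,0,0.04]
  ]
}}

```text
time_s: 24.68
ee_pos: [0.6313, 0.0818, 0.1103]
orientation: [0.001, 0.706, 0.708, 0.003]
ft_force: [-0.6, 0.1, -0.6]
opening: 0.0534
finger_force: 43.2
```

Emit:
{"fn": "arm_command", "kwargs": {
  "moves": [
    [0,0,0,0,0,0.002,0.04],
    [0,0,0,0,0,0.002,0.04],
    [0,0,0,0,0,0,0.04]
  ]
}}

```text
time_s: 24.93
ee_pos: [0.6315, 0.0818, 0.1065]
orientation: [0.002, 0.706, 0.708, 0.003]
ft_force: [-0.3, 0.3, -1.2]
opening: 0.0531
finger_force: 43.2
```

Emit:
{"fn": "arm_command", "kwargs": {
  "moves": [
    [0,0,0,0,0,0.002,0.04],
    [0,0,0,0,0,0.002,0.04],
    [0,0,0,0,0,0,0.04]
  ]
}}

```text
time_s: 25.18
ee_pos: [0.6315, 0.0818, 0.1024]
orientation: [0.002, 0.706, 0.708, 0.003]
ft_force: [-0.2, 0.3, -2.0]
opening: 0.0536
finger_force: 43.2
```

Emit:
{"fn": "arm_command", "kwargs": {
  "moves": [
    [0,0,0,0,0,0.0015,0.04],
    [0,0,0,0,0,0.0015,0.04],
    [0,0,0,0,0,0,0.04]
  ]
}}

```text
time_s: 25.43
ee_pos: [0.6316, 0.0818, 0.0996]
orientation: [0.002, 0.706, 0.708, 0.003]
ft_force: [0.5, 0.9, -1.9]
opening: 0.0538
finger_force: 43.2
```

Emit:
{"fn": "arm_command", "kwargs": {
  "moves": [
    [0,0,0,0,0,0.001,0.04],
    [0,0,0,0,0,0.001,0.04],
    [0,0,0,0,0,0,0.04]
  ]
}}

```text
time_s: 25.68
ee_pos: [0.6317, 0.0818, 0.0978]
orientation: [0.002, 0.706, 0.708, 0.003]
ft_force: [0.1, -0.7, -0.8]
opening: 0.054
finger_force: 43.2
```

Emit:
{"fn": "arm_command", "kwargs": {
  "moves": [
    [0,0,0,0,0,0.001,0.04],
    [0,0,0,0,0,0.001,0.04],
    [0,0,0,0,0,0,0.04]
  ]
}}

```text
time_s: 25.93
ee_pos: [0.6319, 0.082, 0.0968]
orientation: [0.002, 0.706, 0.708, 0.003]
ft_force: [-1.9, 0.8, 3.3]
opening: 0.0536
finger_force: 43.7
```

Emit:
{"fn": "arm_command", "kwargs": {
  "moves": [
    [0,0,0,0,0,0.001,0.04],
    [0,0,0,0,0,0.0005,0.04],
    [0,0,0,0,0,0,0.04]
  ]
}}

```text
time_s: 26.18
ee_pos: [0.6319, 0.0822, 0.0967]
orientation: [0.002, 0.706, 0.708, 0.004]
ft_force: [-3.9, 1.0, 7.5]
opening: 0.0534
finger_force: 44.4
```

It is on the floor of the medium tub. I release and back away.

Emit:
{"fn": "arm_command", "kwargs": {
  "moves": [
    [0,0,0,0,0,0,0.085],
    [0,0,0,0,0,0,0.085],
    [0,0,0,0,0,0,0.085],
    [0,0,0,0,0,0,0.085],
    [0,0,0,0,0,0,0.085],
    [0,0,0,0,0,-0.02,0.085],
    [0,0,0,0,0,-0.035,0.085],
    [0,0,0,0,0,-0.035,0.085],
    [0,0,0,0,0,-0.035,0.085],
    [0,0,0,0,0,0,0.085]
  ]
}}

```text
time_s: 27.02
ee_pos: [0.6344, 0.0817, 0.2296]
orientation: [0.007, 0.706, 0.708, 0.009]
ft_force: [1.1, 0.4, 1.9]
opening: 0.0847
finger_force: 0.0
```

Emit:
{"fn": "arm_command", "kwargs": {
  "moves": [
    [0,0,0,-0.04,0,-0.01,0.085],
    [0,0,0,-0.04,0,0,0.085],
    [0,0,0,-0.04,0,0,0.085],
    [0,0,0,-0.04,0,0,0.085],
    [0,0,0,-0.04,0,0,0.085],
    [0,0,0,0,0,0,0.085],
    [0,0,0,0,0,0,0.085]
  ]
}}

```text
time_s: 27.6
ee_pos: [0.6309, -0.121, 0.2283]
orientation: [0.001, 0.708, 0.706, 0.003]
ft_force: [0.6, 0.5, -0.9]
opening: 0.0848
finger_force: 0.0
```

Run:
```python
from m import *
T=pose(); print(T[:3,3].round(4))
for n in ['top','side']:
    cal=get_calibration(n); p,d=grab_frame(n); W=pts(n,d,cal)
    for nm,lo,hi in [('S',.103,.125),('M',.072,.09),('L',.037,.055)]:
        print(n,nm,rect(W,(.631,.083),.07,lo,hi))
    m=np.linalg.norm(W[...,:2]-[.631,.083],axis=-1)<.05; print(np.nanpercentile(W[m][:,2],[95,99]))
cv2.imwrite('pics/s5.png',cv2.resize(p[220:340,240:420],None,fx=4,fy=4)[...,::-1])
```

```text
[ 0.6309 -0.121   0.2283]
top S {'c': (629.0, 82.2), 'len': 89.9, 'wid': 55.6, 'back_dir_deg': np.float64(270.3), 'ends': array([55., 36.]), 'n': 186}
top M {'c': (630.2, 81.9), 'len': 99.7, 'wid': 62.7, 'back_dir_deg': np.float64(270.6), 'ends': array([62., 21.]), 'n': 197}
top L {'c': (628.4, 82.9), 'len': 108.0, 'wid': 67.8, 'back_dir_deg': np.float64(271.3), 'ends': array([68., 33.]), 'n': 196}
[0.1119081  0.11573188]
side S {'c': (629.6, 82.0), 'len': 91.6, 'wid': 58.3, 'back_dir_deg': np.float64(268.4), 'ends': array([57., 32.]), 'n': 215}
side M {'c': (632.9, 81.5), 'len': 101.0, 'wid': 62.0, 'back_dir_deg': np.float64(90.2), 'ends': array([15., 32.]), 'n': 288}
side L {'c': (634.5, 82.9), 'len': 110.8, 'wid': 67.3, 'back_dir_deg': np.float64(92.6), 'ends': array([21., 39.]), 'n': 289}
[0.11096786 0.11442074]
```

View pics/s5.png

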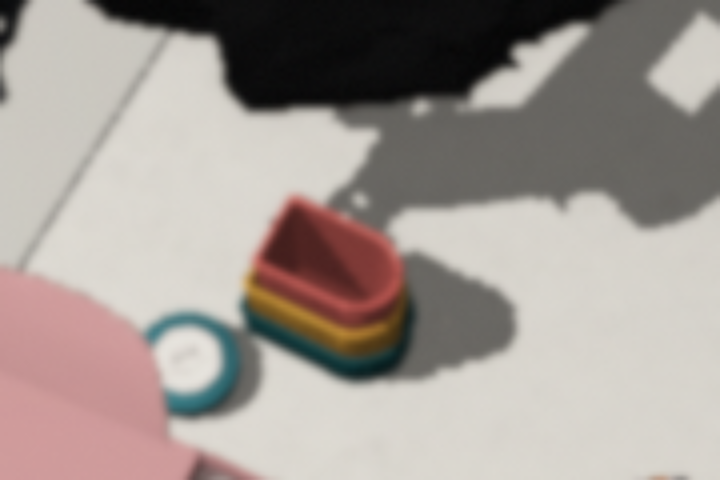

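The side crop shows the nest upright at (330,290), with coral in yellow in teal and all three noses together. The coral rim is at 0.112 m, which is home, and the hand is clear. I hand it in.

```bash
python3 -c "
from station import *
print(finish_job())"
```

```text
the job is handed in; nothing more can be done
None
```

I handed the job in at about 28 s of the 72 s: the coral tub stands in the yellow and the yellow in the teal, upright and noses together. The last picture and depth readings show all three home, but the hand-in call returned no verdict.

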